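# Hang the round clay pail on the modelling stand's hook

## Task

Tidy the sculptor's table: hang the round metal pail by its handle on the two-pronged hook of the stone-based stand, so that the bar of its handle lies across both prongs and the pail hangs level and free. Leave the square caddy and everything else on the table where they are.

Things in the scene. Friction and masses are not known exactly. Their poses are not given: they have to be found in the camera images.
- pail: Round open metal pail, empty, about 0.25 kg, loose, upright; 110 mm across the rim, 92 at the foot, 70 mm high, with a rigid (not folding) arched handle. Origin: centre of underside, z up. Two 8 mm steel uprights at y = +-56 mm in its frame are joined by a straight round wooden bar along y, 12 mm thick, 112 mm long, its centre line 145 mm above the underside (75 mm above the rim).
- pail_bar (a point): Middle of the pail's wooden handle bar, on its centre line; y runs along the bar, z up. Pinch the bar here from above, fingers closing along x; they then pass between the two prongs of the hook.
- stand: Fixed stand, origin at the centre of its underside: dark stone block 130 x 140 x 45 mm, steel post 16 mm thick at x = +45 mm, 225 mm tall, with a hook of two round steel prongs (10 mm thick, at y = +-24 mm) running in -x, roughly towards the robot, and ending in upturned tips, see the hook points. Bring the bar over the tips from the -x side, pail rim below the prongs, then lower it.
- hook_seat (a point): Middle of the handle bar when hung: midway between the prongs, at stand x = -30 mm, bar centre 210 mm above the table. Axes as the stand: x to the post (75 mm on), y along the hung bar, z up. Prong upper sides are level, 6 mm below this point, for 15 mm either way in x; behind, they rise 12 mm to the post.
- caddy: Square-sided open metal caddy, 100 x 112 x 70 mm, with the same arched handle (bar 145 mm up, along its y). Not to be moved. Loose. Origin: centre of its underside.
- microphone: Black hand microphone lying on the table, 185 mm long, 48 mm thick, along its x. Not to be moved. Loose. Origin: on the table below its middle.
- mug: White ceramic mug, 80 mm across, 90 mm high, standing. Not to be moved. Loose. Origin: centre of its underside.
- hook_tip (a point): Midway between the prongs' upturned tips, at the tips' centre: 225 mm above the table (their very top 230 mm), 40 mm in front (-x) of the seat. The bar's underside must clear 230 mm to pass; the prongs' underside is 194 mm above the table, and the pail's rim must stay below it.
There are look-alikes about, which are no part of the job. Leave any green or yellow look-alike of the stand alone.

How it is judged:
On the way:
1. the pail is lifted off the table (height (world z) of pail above 0.04 m and contact force between the fingers and pail above 0.3 N), for 0.2 s.
At the end, for the whole second after the job is handed in: The pail hangs at rest with its bar across both prongs: bar middle from 30 mm before to 40 mm behind the seat, within 28 mm sideways, -8 to +15 mm in height; pail within 0.25 rad of upright, bar within 0.4 rad of square to the prongs, weight on the stand (x of pail_bar in the frame of hook_seat between -0.03 and 0.04 m and y of pail_bar in the frame of hook_seat between -0.028 and 0.028 m and z of pail_bar in the frame of hook_seat between -0.008 and 0.015 m and angle between pail's own z axis and vertical below 0.25 rad and angle between the y axis of pail_bar and the y axis of hook_seat, either way round below 0.4 rad and contact force between pail and stand above 0.8 N and linear speed of pail below 0.04 m/s and angular speed of pail below 0.5 rad/s); the robot touches nothing.
It fails at once if the square caddy is moved more than 25 mm (distance of caddy from where it was at the start of the episode above 0.025 m).
It fails at once if the microphone is moved more than 25 mm (distance of microphone from where it was at the start of the episode above 0.025 m).
It fails at once if the mug is moved more than 25 mm (distance of mug from where it was at the start of the episode above 0.025 m).
It also fails if it takes over 51 s, if anything falls off the work surface, if the arm or the gripper's body presses on something with over 40 N, if the wrist force passes 120 N, or if a joint passes its speed limit or range.

## Robot

A 7-joint arm with a two-finger parallel gripper is mounted at the origin on the work surface. World frame = base frame: x ahead of the robot, y to its left, z up, the work surface at z = 0. Lengths are in m, angles in rad, forces in N, time in s.
With the tool pointing down it reaches from about 0.425 to 0.95 m from the base axis. Payload 16.7 kg.
Tool frame: the origin (TCP) lies on the front face of the gripper's body, between the roots of the fingers; the fingertips stand 97 mm ahead of it and the grasp point (between the pads) lies 78 mm ahead of it; z points along the fingers, y is the line along which they close (so a half turn about z gives the same grasp; the last joint's range is limited). The gripper opens to 94 mm and grips with 3 to 60 N. Pads are 16 mm wide; open, the fingers measure 119 mm over their backs; the gripper's body (75 mm by 177 mm) begins 78 mm behind the grasp point.
Start: joints at [1.032, 0.426, 0.074, 1.606, -0.034, 1.111, -0.067], TCP at [0.256, -0.625, 0.303] pointing down, gripper open.
Joint ranges: [-2.85, 2.85], [-0.5, 2.14], [-1.23, 1.37], [0.21, 2.46], [-1.02, 4.16], [0.16, 2.05], [-2.73, 2.73]. Speed limits (rad/s): [1.89, 1.89, 2.39, 2.39, 3.01, 3.01, 3.01].

## Interface

Orientations are given as a unit quaternion [w, x, y, z].
In Python, from station import bot gives the robot as it stands.
- The arm moves only by the tool arm_command, never from a script. Its argument "rows" is a list of rows, each an object of numbers: "x", "y", "z": the shift along the tool's x, y, z scaled (see below); "roll": the turn about the tool's z scaled (see below). A call has 1 to 12 rows; each row is the pose to reach, as a shift and turn from the pose commanded when the call began, along the tool's axes at that moment; what a row does not reach only later rows make up. The controller multiplies each number of a shift by 40 cm and each number of a turn by 45 degrees. A row lasts 1/8 s, in which the tool goes at most 62.5 mm and 10.7 degrees, less where a joint would pass 70% of its speed; a pose out of reach is approached as far as the arm can. A call with a number of a shift or a turn outside -1 to 1 is refused whole. A call with a gripper value outside its range is refused whole. "jaw" is the opening, from -1 (shut) to 1 (fully open), set as the call begins (left out, the last holds). The fingers move at their own pace and stop on an object; "force" is the grip in N (left out, the last holds). Time passes only in rows, so rows that repeat a pose let the fingers close. It gives the time, the measured TCP pose, the force, the opening and the grip force at its end, in the units of the state.
- bot.get_state(): the state, without advancing time (a new reading comes with each control period).
- bot.camera(name): name is "scene" or "side" or "wrist"; returns the picture (384x512x3 uint8, red, green, blue); there is no depth.
- bot.get_calibration(name): a dict with "vfov" (degrees; the focal length in pixels is half the picture's height over the tangent of half this angle, whatever the lens; pixels are square), "cx", "cy" (the principal point, pixels), "cam_to_world" (4x4, takes a point from camera to world coordinates). Camera axes: x right, y down, z forward; pixel columns grow to the right and rows downward; lengths in m; the calibration is good to about 2 mm. A picture is of the moment at which its call begins: read the wrist's pose just before it. get_calibration takes no time and is no camera call; for the wrist camera it gives the pose at the moment of the call.
- bot.job_done(): hands the job in; it is judged then, once.
The state is a dict: "t": time; "joints": joint angles; "dq": joint speeds; "joint_torque": joint torques, N m; "position": TCP position; "ee_rot": TCP orientation; "force": force on the tool from outside, world axes, zero at the start; "ft_torque": the same for the moment, N m; "finger_gap": finger opening in m; "grip_force": force on a finger pad.
Only numpy, scipy, OpenCV 4.12 (cv2) and the standard library are available. Lean on these libraries where they do the work, as an engineer would, in place of code of your own. Each camera call takes 0.05 s, during which the arm holds its last target. There are 200 camera calls.

## Working session

There is one attempt and no reset: what is moved stays moved. The work goes in short steps, Python scripts to look and compute and a tool call to move; the robot and the scene stay as the last step left them, time stands still between calls to the robot, and variables do not carry over. Pictures are saved under pics/ and viewed, at most 10 in all, crops included, and the job is handed in when it is done.

Besides the shell and the picture viewer there is one more tool, called by a JSON object that holds its "name" and its "arguments", one argument or row to a line. arm_command: Moves the arm, as the interface text tells. Its arguments: {"type":"object","properties":{"rows":{"type":"array"},"jaw":{"type":"number"},"force":{"type":"number"}},"required":["rows"]}

```bash
mkdir -p pics
python3 - <<'E'
from station import bot
import cv2,numpy as np
s=bot.get_state();print(s)
for n in("scene","side"):
    c=bot.get_calibration(n);print(n,c)
    cv2.imwrite(f"pics/{n}0.png",cv2.cvtColor(bot.camera(n),cv2.COLOR_RGB2BGR))
E
```

```text
{'t': 0.0, 'joints': array([ 1.03249855,  0.42671592,  0.07382505,  1.60663567, -0.03408585,
        1.1108225 , -0.06708913]), 'dq': array([ 1.26486315e-03,  9.34112280e-05, -1.52292489e-04, -2.07613188e-05,
        1.91848232e-05, -2.32320082e-03, -1.42280350e-03]), 'joint_torque': array([-9.14599877e-04, -9.35849547e+01,  3.66555154e+00, -4.54203629e+01,
       -4.88813873e-02,  1.99803949e-02,  3.57931140e-05]), 'position': array([ 0.25573754, -0.62431451,  0.30197286]), 'ee_rot': array([-6.37667142e-04,  9.81162965e-01,  1.93180739e-01, -1.75863425e-04]), 'force': array([-0.27966734,  0.0045656 , -0.58189466]), 'ft_torque': array([ 0.00803021,  0.04320607, -0.01793354]), 'grip_force': 0.0, 'finger_gap': 0.09365421964005814}
scene {'vfov': 46.57890168419322, 'cx': 250.19486967615924, 'cy': 197.65430327703342, 'cam_to_world': array([[-0.56314082,  0.71129124, -0.42063902,  1.10446078],
       [ 0.82634701,  0.48176013, -0.29164668,  0.41759218],
       [-0.00479862, -0.51183195, -0.85907219,  1.35027692],
       [ 0.        ,  0.        ,  0.        ,  1.        ]])}
side {'vfov': 51.7905696846122, 'cx': 250.77367591407406, 'cy': 189.27582666955405, 'cam_to_world': array([[-0.99455928, -0.07689725,  0.07027554,  0.41932791],
       [-0.10415919,  0.74471398, -0.65920555,  0.83557027],
       [-0.00164409, -0.66293884, -0.74867175,  1.07215024],
       [ 0.        ,  0.        ,  0.        ,  1.        ]])}
```

View pics/scene0.png

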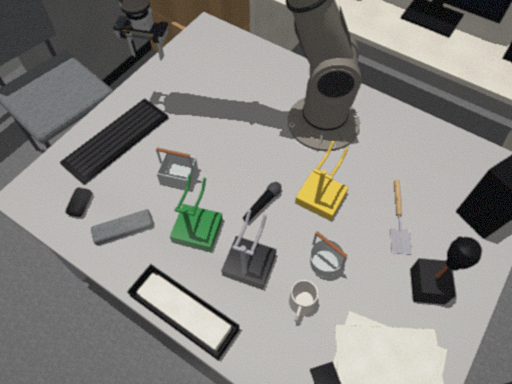

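View pics/side0.png

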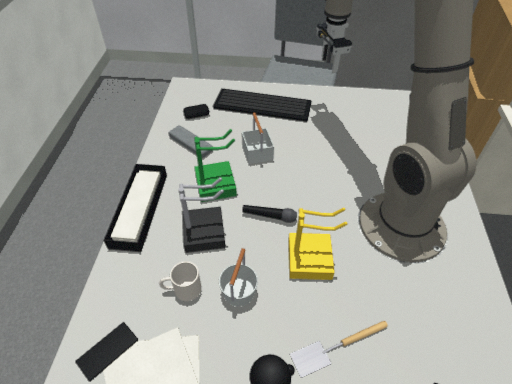

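Scene picture: the round pail is at (328,258) and the square caddy at (178,170). The dark stone stand with steel prongs is at (250,260), and the look-alikes are green (197,228) and yellow (322,193). The microphone is at (265,200) and the mug at (304,297). Side picture: pail (238,287), dark stand (203,228), caddy (258,145). The round pail and the dark stone stand fit the description, so I'll confirm both in enlarged crops.

Run:
```python
import cv2
def crop(n,x,y,w,h,k,o):
    i=cv2.imread(f"pics/{n}0.png")[y:y+h,x:x+w]
    i=cv2.resize(i,None,fx=k,fy=k,interpolation=cv2.INTER_CUBIC)
    for a in range(0,w,10): 
        cv2.line(i,(a*k,0),(a*k,6 if (x+a)%50 else 14),(0,0,255),1)
        if (x+a)%20==0: cv2.putText(i,str(x+a),(a*k,24),0,.4,(0,0,255),1)
    for a in range(0,h,10):
        cv2.line(i,(0,a*k),(6,a*k),(0,0,255),1)
        if (y+a)%20==0: cv2.putText(i,str(y+a),(8,a*k+4),0,.4,(0,0,255),1)
    cv2.imwrite(f"pics/{o}.png",i)
crop("scene",210,200,150,115,5,"c1")
crop("side",160,170,130,140,4,"c2")
```

```text
(no output)
```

View pics/c1.png

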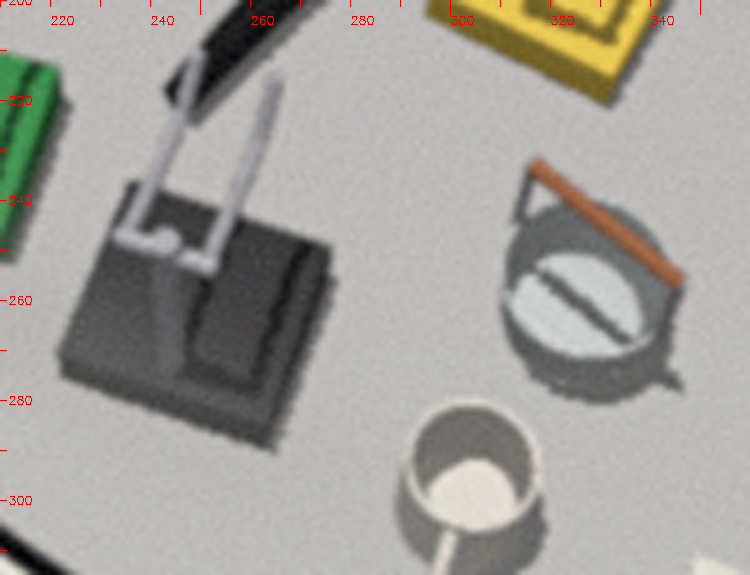

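View pics/c2.png

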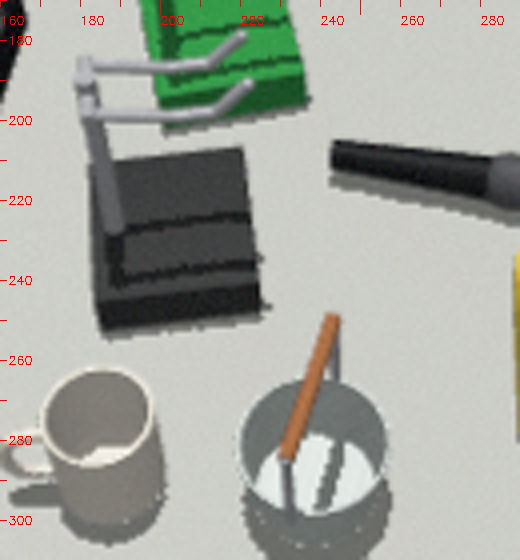

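The crops confirm it: the round pail has an orange bar with ends at scene (316.4,232.6) and (345.6,256.0). The dark stone stand has prong tips at scene (249.3,210.8) and (264.4,216.8). Next I'll compute positions.

```bash
cat > h.py <<'E'
from station import bot
import numpy as np
def ray(n,p,c=None):
    c=c or bot.get_calibration(n);T=c["cam_to_world"];f=192/np.tan(np.radians(c["vfov"]/2))
    return T[:3,3],T[:3,:3]@np.array([(p[0]-c["cx"])/f,(p[1]-c["cy"])/f,1])
def plane(n,p,z):
    o,d=ray(n,p);return o+d*(z-o[2])/d[2]
def tri(p,q):
    A=np.zeros((3,3));b=np.zeros(3)
    for n,x in(("scene",p),("side",q)):
        o,d=ray(n,x);d/=np.linalg.norm(d);M=np.eye(3)-np.outer(d,d);A+=M;b+=M@o
    return np.linalg.solve(A,b)
E
python3 - <<'E'
from h import *
np.set_printoptions(precision=4,suppress=True)
S=lambda x,y:(210+(x+.5)/5-.5,200+(y+.5)/5-.5)
D=lambda x,y:(160+(x+.5)/4-.5,170+(y+.5)/4-.5)
for nm,a,b,z in[("bar1",S(534,165),D(333,318),.145),("bar2",S(680,280),D(287,455),.145),
 ("tipA",S(198,57),D(243,37),.225),("tipB",S(273,87),D(250,85),.225),
 ("posttop",S(168,237),D(85,65),.225),("backA",S(120,237),D(85,65),.216),("backB",S(210,268),D(90,113),.216),
 ("c1",S(133,183),D(242,148),.045),("c2",S(330,250),D(260,290),.045),("c3",S(272,430),D(100,302),.045),("c4",S(62,358),D(92,162),.045)]:
    print(nm,plane("scene",a,z),plane("side",b,z),tri(a,b))
# rim check: mug centre & pail circle
print(plane("scene",S(588,300),.07), plane("side",D(313,447),.07), "mug",plane("scene",S(475,465),.09),plane("side",D(97,413),.09))
E
```

```text
bar1 [0.5038 0.2418 0.145 ] [0.5051 0.241  0.145 ] [0.5048 0.2422 0.147 ]
bar2 [0.5208 0.3495 0.145 ] [0.5224 0.3477 0.145 ] [0.5222 0.3496 0.1481]
tipA [0.5921 0.0584 0.225 ] [0.5917 0.0583 0.225 ] [0.5918 0.0582 0.2247]
tipB [0.5843 0.1051 0.225 ] [0.5795 0.1041 0.225 ] [0.5811 0.1026 0.2212]
posttop [0.6951 0.1087 0.225 ] [0.7007 0.0973 0.225 ] [0.6978 0.1102 0.2371]
backA [0.7068 0.0842 0.216 ] [0.7037 0.0895 0.216 ] [0.7053 0.0832 0.2099]
backB [0.6941 0.1361 0.216 ] [0.6901 0.1342 0.216 ] [0.6918 0.1339 0.2134]
c1 [0.6109 0.0188 0.045 ] [0.6095 0.0187 0.045 ] [0.61   0.018  0.0435]
c2 [0.5791 0.1499 0.045 ] [0.5736 0.1573 0.045 ] [0.5749 0.1482 0.0327]
c3 [0.6996 0.185  0.045 ] [0.6947 0.181  0.045 ] [0.6968 0.1822 0.0427]
c4 [0.7339 0.0516 0.045 ] [0.7309 0.0462 0.045 ] [0.7321 0.0495 0.0456]
[0.5282 0.3047 0.07  ] [0.5134 0.3002 0.07  ] mug [0.6648 0.3027 0.09  ] [0.665  0.3004 0.09  ]
```

Run:
```python
from h import *
np.set_printoptions(precision=3,suppress=True)
for nm,p,q,z in[("ytipA",(335,143),(344,212),.225),("ytipB",(346,150),(346,227),.225),("ypost",(318,174),(301,218),.216),
 ("ybase",(322,193),(311,243),.045)]:
    print(nm,plane("scene",p,z),plane("side",q,z))
for p in[(297,198),(313,172),(347,184),(331,217)]: print(plane("scene",p,.045))
```

```text
ytipA [0.237 0.144 0.225] [0.238 0.146 0.225]
ytipB [0.242 0.186 0.225] [0.235 0.196 0.225]
ypost [0.363 0.157 0.216] [0.353 0.171 0.216]
ybase [0.312 0.168 0.045] [0.307 0.133 0.045]
[0.377 0.107 0.045]
[0.254 0.098 0.045]
[0.232 0.221 0.045]
[0.377 0.238 0.045]
```

{"name": "arm_command", "arguments": {
  "rows": [
    {"x": 0.2,"y": -0.14,"z": -0.1,"roll": -0.2},
    {"x": 0.4,"y": -0.28,"z": -0.2,"roll": -0.4},
    {"x": 0.55,"y": -0.4,"z": -0.3,"roll": -0.6},
    {"x": 0.7,"y": -0.5,"z": -0.3,"roll": -0.8},
    {"x": 0.8,"y": -0.58,"z": -0.3,"roll": -1},
    {"x": 0.92,"y": -0.63,"z": -0.3,"roll": -1},
    {"x": 0.92,"y": -0.63,"z": -0.3,"roll": -1},
    {"x": 0.92,"y": -0.63,"z": -0.3,"roll": -1},
    {"x": 0.92,"y": -0.63,"z": -0.3,"roll": -1}
  ],
  "jaw": 1,
  "force": 20
}}

```text
t: 1.23
position: [0.502, -0.2498, 0.4227]
ee_rot: [-0.0, 0.831, 0.556, 0.0]
force: [-1.2, 0.0, -0.6]
finger_gap: 0.0938
grip_force: 0.0
```

{"name": "arm_command", "arguments": {
  "rows": [
    {"x": 0.15,"y": -0.05,"z": 0,"roll": -0.1},
    {"x": 0.3,"y": -0.13,"z": 0,"roll": -0.2},
    {"x": 0.45,"y": -0.2,"z": 0,"roll": -0.3},
    {"x": 0.6,"y": -0.27,"z": 0,"roll": -0.3},
    {"x": 0.75,"y": -0.35,"z": 0,"roll": -0.3},
    {"x": 0.9,"y": -0.4,"z": 0,"roll": -0.3},
    {"x": 0.95,"y": -0.45,"z": 0,"roll": -0.3},
    {"x": 0.95,"y": -0.45,"z": 0,"roll": -0.3},
    {"x": 0.95,"y": -0.45,"z": 0,"roll": -0.3}
  ]
}}

```text
t: 2.35
position: [0.482, 0.1666, 0.4224]
ee_rot: [0.0, 0.762, 0.647, -0.0]
force: [0.8, -0.7, -0.0]
finger_gap: 0.0937
grip_force: 0.0
```

```bash
cat >> h.py <<'E'
def go(target,yaw_ty):
    "scaled shift and roll from the measured pose to a TCP target with tool y at world angle yaw_ty (deg)"
    from scipy.spatial.transform import Rotation as R
    s=bot.get_state();q=s["ee_rot"];M=R.from_quat([q[1],q[2],q[3],q[0]]).as_matrix()
    ty=np.degrees(np.arctan2(M[1,1],M[0,1]))
    print("pos",s["position"].round(4),"tool y",round(ty,1),"gap",round(s["finger_gap"],4),"shift",(M.T@(np.array(target)-s["position"])/.4).round(3),"roll",round(-(yaw_ty-ty)/45,3),"j",s["joints"].round(2),"t",s["t"])
E
python3 -c "
from h import *
go((.513,.295,.35),-9.1)"
```

```text
pos [0.482  0.1666 0.4224] tool y -9.3 gap 0.0937 shift [0.329 0.025 0.181] roll -0.005 j [ 0.15  0.11 -0.65  1.78  0.07  1.28 -0.68] t 2.35
```

{"name": "arm_command", "arguments": {
  "rows": [
    {"x": 0.12,"y": 0.01,"z": 0.05},
    {"x": 0.25,"y": 0.02,"z": 0.15},
    {"x": 0.33,"y": 0.025,"z": 0.22},
    {"x": 0.33,"y": 0.025,"z": 0.22},
    {"x": 0.33,"y": 0.025,"z": 0.3},
    {"x": 0.33,"y": 0.025,"z": 0.4},
    {"x": 0.33,"y": 0.025,"z": 0.45},
    {"x": 0.33,"y": 0.025,"z": 0.495},
    {"x": 0.33,"y": 0.025,"z": 0.495},
    {"x": 0.33,"y": 0.025,"z": 0.495}
  ]
}}

```text
invalid input at $.rows[0]: expected keys x, y, z, roll
```

Run:
```python
from h import *
import cv2
go((.513,.295,.223),-9.1)
im=cv2.cvtColor(bot.camera("wrist"),cv2.COLOR_RGB2BGR)
im2=cv2.cvtColor(bot.camera("side"),cv2.COLOR_RGB2BGR)[190:318,150:322]
o=np.vstack([cv2.resize(im,(400,300)),cv2.resize(im2,(400,298))]);cv2.imwrite("pics/w1.png",o)
```

```text
pos [0.482  0.1666 0.4224] tool y -9.3 gap 0.0937 shift [0.33  0.025 0.498] roll -0.005 j [ 0.15  0.11 -0.65  1.78  0.07  1.28 -0.68] t 2.35
```

View pics/w1.png

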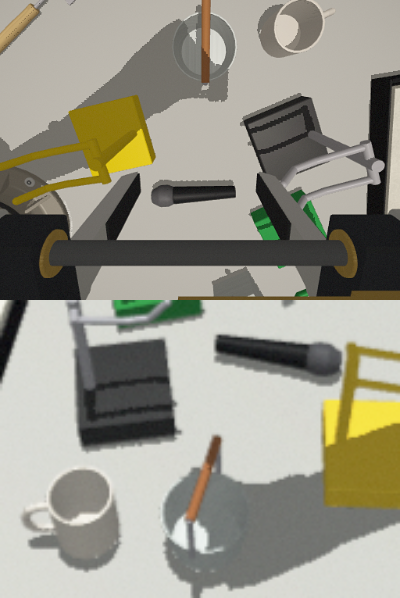

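The move was refused because each row needs all four keys. The wrist view shows the bar at (205,40), parallel to the image's vertical axis and straddled symmetrically between the fingers, so the yaw is right. I'll resend the move.

{"name": "arm_command", "arguments": {
  "rows": [
    {"x": 0.12,"y": 0.01,"z": 0.05,"roll": 0},
    {"x": 0.25,"y": 0.02,"z": 0.15,"roll": 0},
    {"x": 0.33,"y": 0.025,"z": 0.22,"roll": 0},
    {"x": 0.33,"y": 0.025,"z": 0.22,"roll": 0},
    {"x": 0.33,"y": 0.025,"z": 0.3,"roll": 0},
    {"x": 0.33,"y": 0.025,"z": 0.4,"roll": 0},
    {"x": 0.33,"y": 0.025,"z": 0.45,"roll": 0},
    {"x": 0.33,"y": 0.025,"z": 0.495,"roll": 0},
    {"x": 0.33,"y": 0.025,"z": 0.495,"roll": 0},
    {"x": 0.33,"y": 0.025,"z": 0.495,"roll": 0}
  ]
}}

```text
t: 3.7
position: [0.5131, 0.2971, 0.2257]
ee_rot: [0.0, 0.762, 0.648, 0.001]
force: [-0.5, 0.3, 0.3]
finger_gap: 0.0941
grip_force: 0.0
```

Run:
```python
from h import *
import cv2
go((.513,.295,.223),-9.1)
im=cv2.cvtColor(bot.camera("wrist"),cv2.COLOR_RGB2BGR)
im2=cv2.cvtColor(bot.camera("side"),cv2.COLOR_RGB2BGR)[190:318,150:322]
o=np.vstack([cv2.resize(im,(400,300)),cv2.resize(im2,(400,298))]);cv2.imwrite("pics/w2.png",o)
```

```text
pos [0.5131 0.2971 0.2257] tool y -9.2 gap 0.0941 shift [-0.005  0.001  0.007] roll -0.003 j [-0.11  0.45 -0.67  1.84  0.33  0.97 -1.08] t 3.7
```

View pics/w2.png

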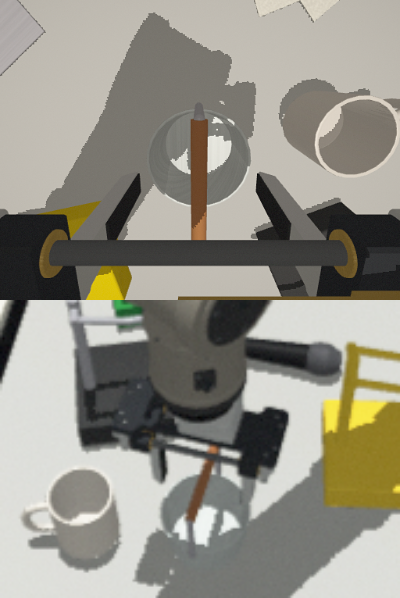

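The bar sits centred between the open fingers, running from (199,125) to (198,240) in the upper picture. Closing now.

{"name": "arm_command", "arguments": {
  "rows": [
    {"x": -0.005,"y": 0,"z": 0.007,"roll": 0},
    {"x": -0.005,"y": 0,"z": 0.007,"roll": 0},
    {"x": -0.005,"y": 0,"z": 0.007,"roll": 0},
    {"x": -0.005,"y": 0,"z": 0.007,"roll": 0},
    {"x": -0.005,"y": 0,"z": 0.007,"roll": 0},
    {"x": -0.005,"y": 0,"z": 0.007,"roll": 0},
    {"x": -0.005,"y": 0,"z": 0.007,"roll": 0},
    {"x": -0.005,"y": 0,"z": 0.007,"roll": 0}
  ],
  "jaw": -1,
  "force": 30
}}

```text
t: 4.8
position: [0.5124, 0.2949, 0.2219]
ee_rot: [-0.0, 0.762, 0.648, 0.0]
force: [-0.4, 0.1, -0.1]
finger_gap: 0.0173
grip_force: 0.0
```

{"name": "arm_command", "arguments": {
  "rows": [
    {"x": 0,"y": 0,"z": 0,"roll": 0},
    {"x": 0,"y": 0,"z": 0,"roll": 0},
    {"x": 0,"y": 0,"z": 0,"roll": 0},
    {"x": 0,"y": 0,"z": 0,"roll": 0}
  ]
}}

```text
t: 5.3
position: [0.5124, 0.2948, 0.2219]
ee_rot: [0.0, 0.762, 0.648, 0.0]
force: [-0.0, -0.4, -0.4]
finger_gap: 0.0111
grip_force: 30.0
```

{"name": "arm_command", "arguments": {
  "rows": [
    {"x": 0,"y": 0,"z": -0.03,"roll": 0},
    {"x": 0,"y": 0,"z": -0.07,"roll": 0},
    {"x": 0,"y": 0,"z": -0.12,"roll": 0},
    {"x": 0,"y": 0,"z": -0.17,"roll": 0},
    {"x": 0,"y": 0,"z": -0.22,"roll": -0.1},
    {"x": 0,"y": 0,"z": -0.255,"roll": -0.2},
    {"x": 0,"y": 0,"z": -0.268,"roll": -0.3},
    {"x": 0,"y": 0,"z": -0.268,"roll": -0.4},
    {"x": 0,"y": 0,"z": -0.268,"roll": -0.5},
    {"x": 0,"y": 0,"z": -0.268,"roll": -0.515},
    {"x": 0,"y": 0,"z": -0.268,"roll": -0.515}
  ]
}}

```text
t: 6.68
position: [0.5124, 0.2948, 0.3297]
ee_rot: [0.0, 0.617, 0.787, 0.0]
force: [-0.4, -0.1, -1.6]
finger_gap: 0.0109
grip_force: 30.0
```

```bash
python3 -c "
from h import *
go((.510,.064,.329),14)"
```

```text
pos [0.5124 0.2948 0.3297] tool y 13.9 gap 0.0109 shift [-0.559 -0.144  0.002] roll -0.003 j [-0.01  0.36 -0.78  1.73  0.28  1.16 -0.63] t 6.675
```

{"name": "arm_command", "arguments": {
  "rows": [
    {"x": -0.03,"y": -0.03,"z": 0,"roll": 0},
    {"x": -0.09,"y": -0.08,"z": 0,"roll": 0},
    {"x": -0.17,"y": -0.13,"z": 0,"roll": 0},
    {"x": -0.26,"y": -0.144,"z": 0,"roll": 0},
    {"x": -0.35,"y": -0.144,"z": 0,"roll": 0},
    {"x": -0.43,"y": -0.144,"z": 0,"roll": 0},
    {"x": -0.5,"y": -0.144,"z": 0,"roll": 0},
    {"x": -0.54,"y": -0.144,"z": 0,"roll": 0},
    {"x": -0.558,"y": -0.144,"z": 0,"roll": 0},
    {"x": -0.558,"y": -0.144,"z": 0,"roll": 0},
    {"x": -0.558,"y": -0.144,"z": 0,"roll": 0}
  ]
}}

```text
t: 8.05
position: [0.51, 0.0653, 0.3291]
ee_rot: [-0.0, 0.616, 0.788, 0.0]
force: [0.4, -0.3, -1.5]
finger_gap: 0.0111
grip_force: 30.0
```

Run:
```python
from h import *
import cv2
go((.626,.0925,.329),14)
im=cv2.cvtColor(bot.camera("scene"),cv2.COLOR_RGB2BGR)[160:300,200:375]
im2=cv2.cvtColor(bot.camera("side"),cv2.COLOR_RGB2BGR)[140:280,160:335]
o=np.vstack([cv2.resize(im,(375,300)),cv2.resize(im2,(375,300))]);w=cv2.cvtColor(bot.camera("wrist"),cv2.COLOR_RGB2BGR)
w=cv2.resize(w,(425,319));w=np.vstack([w,np.zeros((281,425,3),np.uint8)])
cv2.imwrite("pics/w3.png",np.hstack([o,w]))
```

```text
pos [0.51   0.0653 0.3291] tool y 14.0 gap 0.0111 shift [-0.004  0.298  0.   ] roll 0.0 j [ 0.38  0.2  -0.71  1.9   0.15  1.1  -0.14] t 8.05
```

View pics/w3.png

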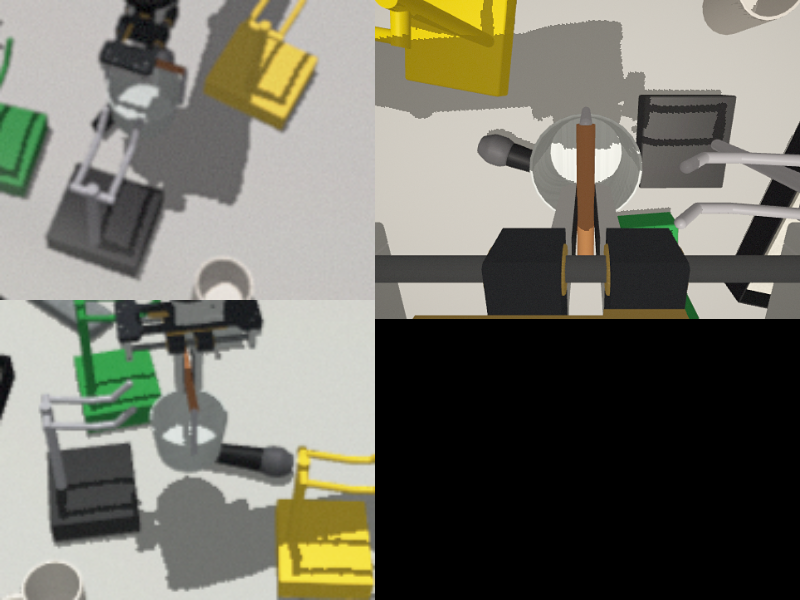

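The bar is held at (586,190), square to the prongs. In the wrist view the prong tips are at (690,165) and (683,218), so I'll check their lateral position from there.

Run:
```python
from h import *
k=512/425
a=plane("wrist",((690-375)*k,165*k),.225);b=plane("wrist",((683-375)*k,218*k),.225);print(a,b,(a+b)/2)
```

```text
[0.58342568 0.10560417 0.225     ] [0.59390351 0.06131749 0.225     ] [0.5886646  0.08346083 0.225     ]
```

{"name": "arm_command", "arguments": {
  "rows": [
    {"x": -0.004,"y": 0.03,"z": 0,"roll": 0},
    {"x": -0.004,"y": 0.07,"z": 0,"roll": 0},
    {"x": -0.004,"y": 0.11,"z": 0,"roll": 0},
    {"x": -0.004,"y": 0.15,"z": 0,"roll": 0},
    {"x": -0.004,"y": 0.19,"z": 0,"roll": 0},
    {"x": -0.004,"y": 0.23,"z": 0,"roll": 0},
    {"x": -0.004,"y": 0.265,"z": 0,"roll": 0},
    {"x": -0.004,"y": 0.29,"z": 0,"roll": 0},
    {"x": -0.004,"y": 0.3,"z": 0,"roll": 0},
    {"x": -0.004,"y": 0.3,"z": 0,"roll": 0},
    {"x": -0.004,"y": 0.3,"z": 0,"roll": 0}
  ]
}}

```text
t: 9.57
position: [0.6268, 0.0916, 0.3292]
ee_rot: [0.0, 0.616, 0.788, -0.0]
force: [-0.9, 0.8, -1.8]
finger_gap: 0.0111
grip_force: 30.0
```

{"name": "arm_command", "arguments": {
  "rows": [
    {"x": 0,"y": 0,"z": 0.02,"roll": 0},
    {"x": 0,"y": 0,"z": 0.04,"roll": 0},
    {"x": 0,"y": 0,"z": 0.06,"roll": 0},
    {"x": 0,"y": 0,"z": 0.08,"roll": 0},
    {"x": 0,"y": 0,"z": 0.09,"roll": 0},
    {"x": 0,"y": 0,"z": 0.097,"roll": 0},
    {"x": 0,"y": 0,"z": 0.102,"roll": 0},
    {"x": 0,"y": 0,"z": 0.104,"roll": 0},
    {"x": 0,"y": 0,"z": 0.104,"roll": 0}
  ]
}}

```text
t: 10.7
position: [0.6272, 0.0917, 0.2876]
ee_rot: [0.0, 0.616, 0.788, 0.0]
force: [-0.2, -0.0, -1.7]
finger_gap: 0.011
grip_force: 30.0
```

Run:
```python
from h import *
import cv2
go((.626,.0925,.287),14);print(bot.get_state()["force"])
im=cv2.cvtColor(bot.camera("scene"),cv2.COLOR_RGB2BGR)[170:300,200:330]
im2=cv2.cvtColor(bot.camera("side"),cv2.COLOR_RGB2BGR)[150:280,150:280]
w=cv2.cvtColor(bot.camera("wrist"),cv2.COLOR_RGB2BGR)
cv2.imwrite("pics/w4.png",np.hstack([cv2.resize(np.vstack([im,im2]),(300,600),interpolation=cv2.INTER_CUBIC),np.vstack([cv2.resize(w,(500,375)),np.zeros((225,500,3),np.uint8)])]))
```

```text
pos [0.6272 0.0917 0.2876] tool y 13.9 gap 0.011 shift [ 0.003 -0.002  0.001] roll -0.001 j [ 0.25  0.45 -0.66  1.68  0.3   1.11 -0.25] t 10.7
[-0.22462264 -0.04164613 -1.69726978]
```

View pics/w4.png

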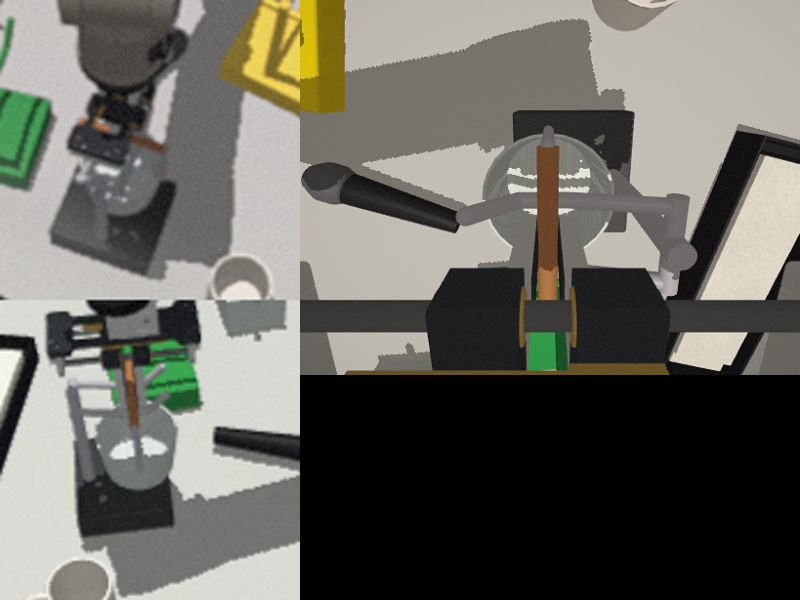

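The wrist view shows the bar (548,200) crossing over the level part of the prong, tip at (465,215) and post at (680,255). The weight is still in the gripper, so I'll lower in small steps until the force changes.

{"name": "arm_command", "arguments": {
  "rows": [
    {"x": 0,"y": 0,"z": 0.002,"roll": 0},
    {"x": 0,"y": 0,"z": 0.004,"roll": 0},
    {"x": 0,"y": 0,"z": 0.004,"roll": 0},
    {"x": 0,"y": 0,"z": 0.004,"roll": 0}
  ]
}}

```text
t: 11.35
position: [0.6272, 0.0917, 0.2863]
ee_rot: [0.0, 0.616, 0.788, 0.0]
force: [-2.7, -1.2, 4.8]
finger_gap: 0.0109
grip_force: 30.0
```

The bar is seated (+4.8 N). Opening moderately.

{"name": "arm_command", "arguments": {
  "rows": [
    {"x": 0,"y": 0,"z": 0,"roll": 0},
    {"x": 0,"y": 0,"z": 0,"roll": 0},
    {"x": 0,"y": 0,"z": 0,"roll": 0},
    {"x": 0,"y": 0,"z": 0,"roll": 0},
    {"x": 0,"y": 0,"z": 0,"roll": 0},
    {"x": 0,"y": 0,"z": 0,"roll": 0},
    {"x": 0,"y": 0,"z": 0,"roll": 0},
    {"x": 0,"y": 0,"z": 0,"roll": 0}
  ],
  "jaw": -0.1
}}

```text
t: 12.35
position: [0.6271, 0.0917, 0.2859]
ee_rot: [-0.0, 0.616, 0.788, 0.0]
force: [0.6, -0.2, -0.3]
finger_gap: 0.0422
grip_force: 0.0
```

{"name": "arm_command", "arguments": {
  "rows": [
    {"x": 0,"y": 0,"z": -0.02,"roll": 0},
    {"x": 0,"y": 0,"z": -0.05,"roll": 0},
    {"x": 0,"y": 0,"z": -0.1,"roll": 0},
    {"x": 0,"y": 0,"z": -0.16,"roll": 0},
    {"x": 0,"y": 0,"z": -0.24,"roll": 0},
    {"x": 0,"y": 0,"z": -0.32,"roll": 0},
    {"x": 0,"y": 0,"z": -0.4,"roll": 0},
    {"x": 0,"y": 0,"z": -0.4,"roll": 0},
    {"x": 0,"y": 0,"z": -0.4,"roll": 0},
    {"x": 0,"y": 0,"z": -0.4,"roll": 0}
  ]
}}

```text
t: 13.6
position: [0.6269, 0.0916, 0.4453]
ee_rot: [-0.0, 0.616, 0.788, -0.0]
force: [0.9, 0.3, -0.3]
finger_gap: 0.0422
grip_force: 0.0
```

Run:
```python
from h import *
import cv2
im2=cv2.cvtColor(bot.camera("side"),cv2.COLOR_RGB2BGR)[150:280,150:280]
w=cv2.cvtColor(bot.camera("wrist"),cv2.COLOR_RGB2BGR)
cv2.imwrite("pics/w5.png",np.hstack([cv2.resize(im2,(375,375),interpolation=cv2.INTER_CUBIC),cv2.resize(w,(425,375))]))
print(bot.get_state()["force"],bot.get_state()["t"])
```

```text
[0.14114518 0.18539752 0.01059675] 13.7
```

View pics/w5.png

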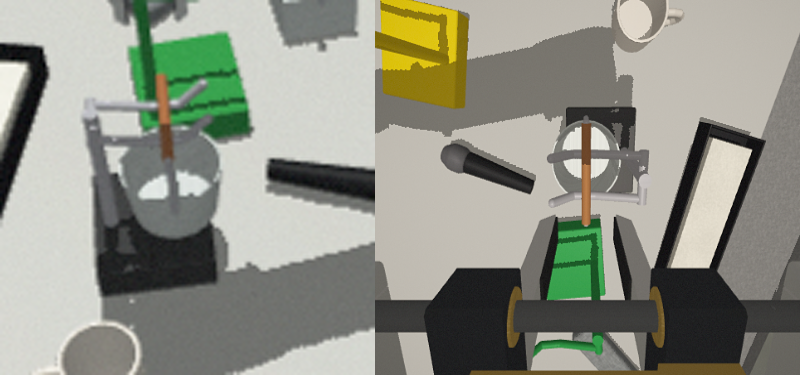

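The bar lies across both prongs (wrist view: bar from (586,125) to (586,222), prongs at rows 157 and 198). The pail hangs level and the gripper is clear.

```bash
python3 -c "
from station import bot
print(bot.job_done())"
```

```text
the job is handed in; nothing more can be done
None
```

The pail hangs level by its bar across both prongs of the stone-based stand, the gripper is clear, nothing else was touched, and the job was handed in at about 14 s of the 51 s limit (the hand-in returned no verdict).

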